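Change the bar in the hardness-test stand and latch the gauge down

ROBOT

A 6-joint arm with a two-finger parallel gripper is mounted at the origin on the work surface. World frame = base frame: x ahead of the robot, y to its left, z up, the work surface at z = 0. Lengths are in mm, angles in rad, forces in N, time in s.
With the tool pointing down it reaches from about 400 to 925 mm from the base axis. Payload 12.5 kg.
Tool frame: the origin (TCP) lies midway between the tips of the shut fingers; the grasp point (between the pads) lies 19 mm behind it; z points along the fingers, y is the line along which they close (so a half turn about z gives the same grasp; the last joint's range is limited). The gripper opens to 95 mm and grips with 3 to 60 N. Pads are 20 mm wide; open, the fingers measure 119 mm over their backs; the gripper's body (75 mm by 180 mm) begins 59 mm behind the grasp point.
Start: joints at [-1.45, 0.491, 1.559, -0, 1.092, -0.106], TCP at [140.56, -609.009, 192.661] pointing down, gripper open.
Joint ranges: [-3.1, 3.1], [-0.84, 2.19], [0.05, 2.79], [-1.13, 4.28], [0.06, 2.93], [-2.69, 2.69]. Speed limits (rad/s): [2.22, 2.22, 2.79, 3.14, 3.14, 3.14].

INTERFACE

Orientations are given as [roll, pitch, yaw] about the fixed x, y, z axes, in that order (R = Rz(yaw) Ry(pitch) Rx(roll)).
In Python, from cell import env gives the robot as it stands.
- The arm moves only by the shell command python3 -m inch 'ROWS'. ROWS is JSON, a list of rows, each a list of 7 numbers: the turn, a rotation vector about the tool's x, y, z in rad, then the shift along the tool's x, y, z in cm, then the closure, from -1 (fully open) to 1 (shut). A call has 1 to 20 rows; each row shifts and turns the commanded pose from where the row before left it, along the tool's axes as they then stand; what a row does not reach is not made up. A row lasts 1/8 s, in which the tool goes at most 62.5 mm and 10.7 degrees, less where a joint would pass 70% of its speed; a pose out of reach is approached as far as the arm can. A call with a gripper value outside its range is refused whole. The fingers move at their own pace and stop on an object; the grip force is fixed at half the most. Time passes only in rows, so rows that do not move let the fingers close. It gives the time, the measured TCP pose, the force, the opening and the grip force at its end, in the units of the state.
- env.state(): the state, without advancing time (a new reading comes with each control period).
- env.read_camera(name): name is "scene" or "top" or "wrist"; returns a dict with "img" (420x560x3 uint8, red, green, blue), "depth" (420x560 float32, mm along the optical axis (not along the pixel's ray), 0 where there is no reading), "fx", "fy", "cx", "cy" (pixels), "position" and "orientation" of the camera in the world. Camera axes: x right, y down, z forward; pixel columns grow to the right and rows downward; lengths in mm; the calibration is good to about 2 mm. The wrist camera is an equidistant fisheye: a pixel r from the principal point sees the ray r / f radians off the axis. A picture is of the moment at which its call begins.
- env.job_done(): hands the job in; it is judged then, once.
Trained networks look in a picture, given as the dict that the camera call returned (one of the last four; its "shot" number tells which), for a name from the list of things; names that differ only in an ending like _2 or _b are one class to them, and where a whole thing is asked for, a point or a joint stands for the part that bears it (a point fixed in the world has none). Each returns a list of dicts, best first, with "score" (0 to 1); they miss things now and then, are a little off and sometimes report something else, mostly with a low value. They report only what shows in the picture. A call takes as long as a camera call. They do not tell look-alikes from the thing itself.
- env.find_in(picture, target): "centre" ([x, y, z] in mm, in the coordinates of the camera as it stood for that picture, good to about 4 mm: the middle of the surface that is visible of it).
- env.trace(picture, target): "mask" (420x560 bool, what is visible of it).
The state is a dict: "t": time; "joints": joint angles; "qvel": joint speeds; "tau": joint torques, N m; "eef_pos": TCP position; "tcp_rot": TCP orientation; "ft_force": force on the tool from outside, world axes, zero at the start; "moment": the same for the moment, N m; "opening": opening from 0.0 (shut) to 1.0 (fully open); "grip_force": force on a finger pad.
Only numpy, scipy, OpenCV 4.12 (cv2) and the standard library are available. Lean on these libraries where they do the work, as an engineer would, in place of code of your own. Each camera call takes 0.05 s, during which the arm holds its last target. There are 200 camera calls.

TASK

Take the tested rubber bar off the anvil of the hardness-test stand and lay it flat in the white tray. Then slide the fresh bar, the one with the white ring drawn on it, onto the anvil with its ring right under the gauge's tip, let go of it, and press the stand's lever down until its catch clicks and holds it, so that the gauge's foot stays pressed on the ring. Leave everything else on the bench as it stands.

Things in the scene. Friction and masses are not known exactly. Their poses are not given: they have to be found in the camera images.
- stand: Bench hardness-test stand, fixed. Grey cast base 30 mm high, 130 mm wide, reaching 68 mm forward and 168 mm back of the origin. Origin: on the bench exactly under the gauge's tip. Own axes: -x is the front (dial side), +x is towards the column, -y is the lever's side, +y is the free side, z up.
- anvil (a point): Centre of the flat top of the stand's round steel anvil disc, 130 mm across, 45 mm above the bench, straight under the tip. The gap from anvil to the raised foot is 30 mm, open to the front and to both sides.
- gauge: Dial gauge on its spindle with the fixed head above the anvil: dial 52 mm wide, lowest part but for the foot 86 mm above the bench when raised, spindle top at 245 mm. Head arm: 46 mm wide, heights 161 to 211 mm, reaching from 20 mm in front of the tip back to a round column 34 mm across, 305 mm tall, 120 mm behind the tip. Origin as stand, but it sinks with the lever.
- tip (a point): Centre of the lower face of the gauge's presser foot (round, 18 mm across). It moves straight down with the lever: raised, 75 mm above the bench; 18 mm of travel over the whole swing. The foot gives on a spring (about 1.5 N per mm), so on a 15 mm bar it ends up pressing with about 6 N.
- lever (a joint): Lever angle in rad: 0 = raised (rest, 40 degrees above level, pointing to the stand's front), 0.7 = level, down on its stop. A spring lifts it back unless the catch holds: the push at the knob is 3 to 4 N at first and jumps to about 17 N as the catch meets near 0.48; past 0.64 the catch draws it on to 0.7 and holds it there (7 N upward at the knob pulls it out). Let go sooner, it springs up again.
- lever_knob (a point): Centre of the black ball knob, 34 mm across, on the end of the steel lever rod (11 mm thick, 160 mm from pivot to ball centre). It moves on an arc in a plane 50 mm to the -y side of the stand's origin: raised, 100 mm in front of the tip and 288 mm above the bench; down, 138 mm in front and 185 mm above the bench.
- lever_hub (a point): Pivot of the lever, on the side of the head: 22 mm behind the tip axis, 50 mm to the -y side, 185 mm above the bench. The pivot axis runs along the stand's y.
- foot: The steel presser foot of the gauge, 18 mm across, with the tip at the centre of its lower face. Origin at that point, z up.
- tested: Tested bar: plain black moulded rubber bar 170 x 45 x 15 mm, about 150 g, lying on the anvil under the gauge with one end sticking out 110 to 125 mm from the anvil's centre on the stand's +y side. Origin: centre of its underside; x along its length, y across, z up.
- specimen: Fresh bar: black moulded rubber bar of the same size, 170 x 45 x 15 mm, about 150 g, lying flat on the bench, ring side up. Origin: centre of its underside; x along its length towards the ringed end, y across, z up.
- mark (a point): Centre of the thin white ring (13 mm across) drawn on the top face of the fresh bar: on its middle line, 40 mm from the bar's centre and so 45 mm from the ringed end; 15 mm above its underside.
- tray: Shallow white plastic tray for tested bars, 235 x 155 mm outside, 24 mm high, walls 4 mm, floor 4 mm thick, fixed to the bench. Origin: centre of its underside; x along its length, y across.
- amber_big: Bystander: brown glass bottle, 90 mm across, 190 mm tall. Origin: centre of its underside.
- amber_small: Bystander: brown glass bottle, 72 mm across, 150 mm tall. Origin: centre of its underside.
- beaker: Bystander: glass beaker, 66 mm across, 85 mm tall. Origin: centre of its underside.
- jar: Bystander: grey jar with white lid, 64 mm across, 80 mm tall. Origin: centre of its underside.
- tape: Bystander: roll of brown tape lying flat, 84 mm across, 24 mm high. Origin: centre of its underside.
- canister: Bystander: small metal can, 56 mm across, 65 mm tall. Origin: centre of its underside.
- caliper: Bystander: steel calipers lying flat, 180 mm long along their x, jaws reaching 55 mm to their -y at the +x end, 10 mm thick. Origin: centre of the beam's underside.
Things that resemble listed ones, but are neither listed nor needed, are in the scene too. Leave any yellow look-alike of the tested alone.

How it is judged (in metres and radians):
On the way, in this order (a step that is already met when the one before it is completed fails the run):
1. the fresh bar lies on the anvil with its ring under the tip, the lever still raised, and is let go (horizontal distance between mark and tip below 0.007 m and angle between specimen's own z axis and vertical below 0.05 rad and height (world z) of specimen between 0.035 and 0.055 m and value of joint lever below 0.15 rad and contact force between the fingers and specimen below 0.1 N), for 0.2 s.
2. the lever is pressed down into its catch with the foot on the fresh bar (value of joint lever above 0.65 rad and contact force between foot and specimen above 1 N), for 0.2 s.
At the end, for the whole second after the job is handed in: The lever stays down in its catch (above 0.65 rad), the gauge's foot presses on the fresh bar (over 1 N), the ring's centre is within 7 mm of the tip's axis and the bar lies flat on the anvil; the tested bar lies flat (within 0.08 rad) on the tray's floor, inside its walls; both bars are at rest (all of step 2 and horizontal distance between mark and tip below 0.007 m and angle between specimen's own z axis and vertical below 0.05 rad and linear speed of each of specimen, tested below 0.01 m/s and x of tested in the frame of tray between -0.06 and 0.06 m and y of tested in the frame of tray between -0.06 and 0.06 m and z of tested in the frame of tray below 0.022 m and (angle between tested's own z axis and vertical below 0.08 rad or angle between tested's own z axis and vertical above 3.06 rad)); the robot touches nothing.
It fails at once if a bystander (bottles, beaker, jar, calipers, tape roll, metal can) is shifted more than 30 mm (distance of any of amber_big, amber_small, beaker, jar, caliper, tape, canister from where it was at the start of the episode above 0.03 m).
It fails at once if a bystander is tipped (angle between any of amber_big, amber_small, beaker, jar, caliper, tape, canister's own z axis and vertical above 0.35 rad).
It also fails if it takes over 70 s, if anything falls off the work surface, if the arm or the gripper's body presses on something with over 40 N, if the wrist force passes 120 N, or if a joint passes its speed limit or range.

## Working session

There is one attempt and no reset: what is moved stays moved. The work goes in short steps, Python scripts to look and compute and a shell command to move; the robot and the scene stay as the last step left them, time stands still between calls to the robot, and variables do not carry over. Pictures are saved under pics/ and viewed, at most 10 in all, crops included, and the job is handed in when it is done.

```bash
ls; mkdir -p pics
cat > h.py <<'E'
from cell import env
import numpy as np, cv2
from scipy.spatial.transform import Rotation as R
def Rc(c):
    o=np.array(c["orientation"],float)
    return o if o.shape==(3,3) else R.from_euler('xyz',o).as_matrix()
def toW(c,p): return np.array(c["position"])+Rc(c)@np.array(p)
def cloud(c):
    d=c["depth"]; v,u=np.mgrid[:420,:560]
    P=np.stack([(u-c["cx"])/c["fx"]*d,(v-c["cy"])/c["fy"]*d,d],-1)
    return P@Rc(c).T+np.array(c["position"])
def save(c,n,crop=None,s=1):
    im=c["img"][...,::-1]
    if crop: im=im[crop[1]:crop[3],crop[0]:crop[2]]
    cv2.imwrite("pics/"+n,cv2.resize(im,None,fx=s,fy=s,interpolation=cv2.INTER_CUBIC))
E
python3 - <<'E'
from h import *
print(env.state())
a=env.read_camera("top");b=env.read_camera("scene")
print({k:a[k] for k in a if k not in("img","depth")});print(b["position"],b["orientation"])
im=np.hstack([a["img"],b["img"]])[...,::-1]
save(a,"top.png",s=1.4);save(b,"scene.png",s=1.4)
for n in "stand gauge lever_knob tested specimen tray amber_big amber_small beaker jar tape canister caliper mark foot".split():
  for c,k in((a,"top"),(b,"scene")):
    print(n,k,[(np.round(toW(c,r["centre"])).tolist(),round(r["score"],2)) for r in env.find_in(c,n)[:3]])
E
```

```text
pics
{'t': 0.0, 'joints': array([-1.44960331e+00,  4.91577187e-01,  1.55949939e+00, -9.22767802e-06,
        1.09169028e+00, -1.05559114e-01]), 'qvel': array([-0.00169792,  0.00065085,  0.00069971,  0.00043774,  0.00016815,
       -0.00053326]), 'tau': array([ 2.05867771e-03, -6.12642074e+01, -2.58175349e+01,  6.92785112e-02,
        4.82733117e-02, -1.27067988e-04]), 'eef_pos': array([ 140.51794024, -608.69938206,  192.03361542]), 'tcp_rot': array([-3.14042412e+00, -1.15579848e-04,  2.26756325e-01]), 'ft_force': array([-0.99350691,  0.8485979 ,  0.8038131 ]), 'moment': array([-0.03045639, -0.03922483,  0.05833265]), 'grip_force': 0.0, 'opening': 1.0031987928645083}
{'fx': 483.56604186220784, 'fy': 483.56604186220784, 'cx': 280.6134892355138, 'cy': 208.8961736273759, 'position': array([ 394.86911728,   18.43171197, 1581.54771039]), 'orientation': array([-3.07467862e+00, -2.88255809e-03, -1.58800667e+00]), 'shot': 1}
[1102.95938245  397.97652858 1237.62467484] [-2.54317436 -0.0027054   2.13200493]
stand top [([572.0, 184.0, 193.0], 0.89), ([667.0, -346.0, 132.0], 0.33)]
stand scene [(
[... 793 characters left out ...]
 121.0, 238.0], 0.42), ([597.0, 138.0, 246.0], 0.28)]
beaker top [([406.0, -134.0, 14.0], 0.71)]
beaker scene [([405.0, -129.0, 57.0], 0.71), ([789.0, 2.0, 68.0], 0.63)]
jar top [([384.0, 373.0, 83.0], 0.85)]
jar scene [([400.0, 379.0, 79.0], 0.72)]
tape top [([430.0, 256.0, 23.0], 0.86), ([407.0, -130.0, 16.0], 0.65)]
tape scene [([415.0, 278.0, 29.0], 0.71)]
canister top [([768.0, -7.0, 65.0], 0.5)]
canister scene [([788.0, 2.0, 70.0], 0.65)]
caliper top [([488.0, 8.0, 8.0], 0.71), ([647.0, 103.0, 250.0], 0.46)]
caliper scene [([479.0, 6.0, 9.0], 0.61)]
mark top [([577.0, -122.0, 11.0], 0.79)]
mark scene [([587.0, -125.0, 18.0], 0.94)]
foot top []
foot scene [([596.0, 209.0, 179.0], 0.55)]
```

View pics/top.png

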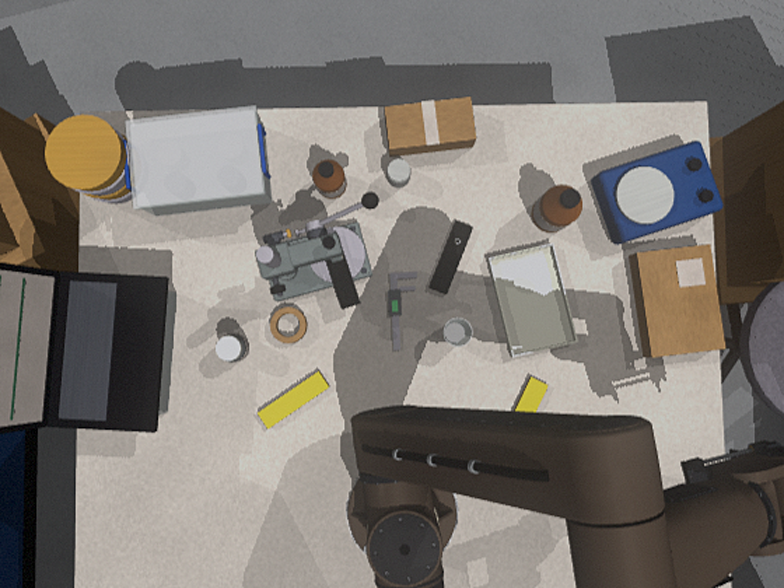

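View pics/scene.png

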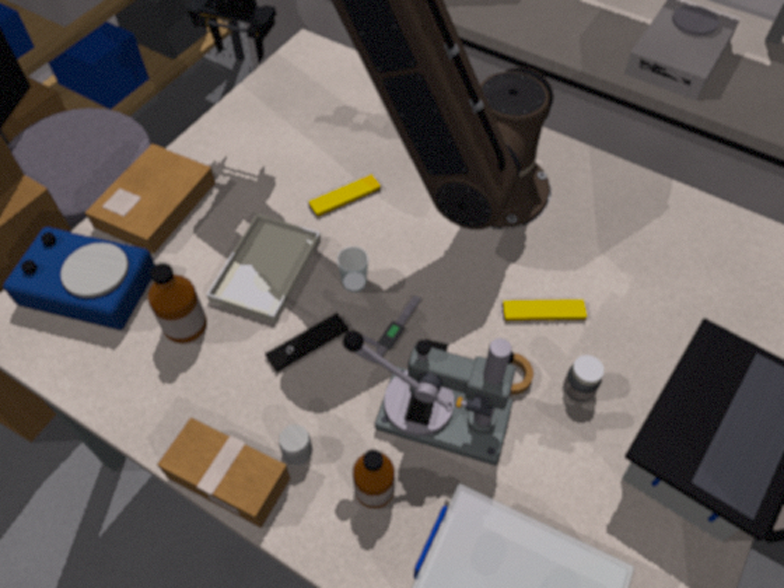

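Top view: the stand (px 320,260) has its front facing right (-y world) and the lever on the far side. The tested bar sticks out toward the robot (345,280), the ringed bar is at (450,257) with its ring at the far end (457,240), and the tray is at (530,300). Next I measure the exact poses.

```bash
cat > m.py <<'E'
from h import *
def rect(P):
    r=cv2.minAreaRect(P[:,:2].astype(np.float32)); return np.round(r[0],1),np.round(r[1],1),round(r[2],1)
for n in("top","scene"):
    c=env.read_camera(n);W=cloud(c);Z=W[...,2];X=W[...,0];Y=W[...,1];g=c["img"].astype(int)
    print(n)
    near=(abs(X-590)<170)&(abs(Y-180)<200)&(c["depth"]>0)
    m=near&(abs(Z-305)<10);print("column",m.sum(),np.median(W[m],0).round(1),np.ptp(W[m],0).round() if m.any() else 0)
    k=near&(Z>255)&(g.max(-1)<70);print("knob",k.sum(),W[k].mean(0).round(1),W[k].min(0).round(),W[k].max(0).round())
    b=near&(abs(Z-30)<5);print("base",b.sum(),np.median(Z[b]),rect(W[b]))
    a=near&(abs(Z-45)<5)&(g.max(-1)>90);print("anvil",a.sum(),np.median(Z[a]),rect(W[a]))
    for t in("tested","specimen","tray","mark"):
        for r in env.trace(c,t)[:3]:
            mk=r["mask"]&(c["depth"]>0); 
            if t in("tested","specimen"): mk=cv2.erode(mk.astype(np.uint8),np.ones((3,3)))>0
            P=W[mk]
            if len(P)<4: continue
            z=np.median(P[:,2]); P=P[abs(P[:,2]-z)<6] if t!="tray" else P
            print(t,round(r["score"],2),len(P),"z",z.round(1),"med",P.mean(0).round(1),rect(P),g[mk].mean(0).round())
E
python3 m.py
```

```text
top
column 226 [569.2 244.9 302.8] [134. 230.  16.]
knob 105 [658.1  55.8 298.8] [585.  41. 255.] [673. 143. 307.]
base 714 29.269531779411977 (array([588.2, 176.3]), array([330.8, 397.7]), 1.1)
anvil 542 44.52988541457569 (array([629.8, 177.9]), array([249.2, 395.6]), 0.3)
tested 0.83 347 z 60.0 med [521. 125.  60.] (array([523.9, 124.4]), array([105.2,  40.1]), 18.9) [54. 52. 51.]
tested 0.74 233 z 14.3 med [ 261.5 -301.8   14.5] (array([ 257.7, -301.4]), array([40.7, 73.5]), 63.1) [195. 184.  62.]
tested 0.62 492 z 14.4 med [258.  247.2  14.5] (array([259.1, 246.8]), array([ 36.1, 161.7]), 33.6) [200. 188.  66.]
specimen 0.78 474 z 14.2 med [ 582.2 -123.8   14.1] (array([ 581.3, -123.7]), array([ 36.8, 158.2]), 66.5) [57. 55. 53.]
specimen 0.24 163 z 22.8 med [428.5 254.4  22.5] (array([429.7, 254.1]), array([76.3, 72.7]), 47.6) [157. 125.  89.]
tray 0.93 3534 z 3.7 med [ 479.5 -311.9    5.2] (array([ 479.5, -312. ]), array([239.8, 164.4]), 11.6) [156. 155. 148.]
tray 0.56 388 z 8.3 med [ 406.8 -134.8   28.8] (array([ 406.6, -136. ]), array([73.1, 72.2]), 44.7) [139. 139. 137.]
tr
[... 1083 characters left out ...]
]
specimen 0.58 727 z 17.1 med [ 587.4 -124.5   17. ] (array([ 584.6, -125. ]), array([ 45.1, 164.9]), 67.3) [22. 21. 21.]
tray 0.94 3681 z 7.3 med [ 480.8 -314.1    9.5] (array([ 473.1, -319.8]), array([257.9, 172.4]), 12.4) [134. 130. 124.]
tray 0.57 1616 z 122.0 med [ 693.9 -341.4  111.6] (array([ 653. , -399.9]), array([193.1,  87.6]), 53.4) [70. 50. 32.]
mark 0.92 885 z 16.6 med [ 585.8 -125.3   16.9] (array([ 583.4, -126. ]), array([ 50.2, 170.8]), 66.8) [30. 28. 27.]
mark 0.63 329 z 10.6 med [470.3   5.6  10.6] (array([465.7,   6.2]), array([ 51.1, 174.6]), 76.6) [64. 69. 67.]
mark 0.51 37 z 235.6 med [647.2 122.7 235.3] (array([646.2, 122.5]), array([13.5, 17.8]), 13.7) [82. 77. 83.]
```

```bash
cat > m2.py <<'E'
from h import *
from scipy.optimize import least_squares
tot=[]
for n in("top","scene"):
    c=env.read_camera(n);W=cloud(c);Z=W[...,2];X=W[...,0];Y=W[...,1];g=c["img"].astype(int)
    dz=-1 if n=="top" else 2
    ok=c["depth"]>0
    col=ok&(np.hypot(X-571,Y-245)<45)&(abs(Z-305-dz)<4);Pc=W[col]
    print(n,"col",len(Pc),rect if 0 else cv2.minEnclosingCircle(Pc[:,:2].astype(np.float32)),Pc.mean(0).round(1))
    k=ok&(np.hypot(X-660,Y-48)<40)&(Z>265)&(Z<315)&(g.max(-1)<80);Pk=W[k]
    s=least_squares(lambda p:np.linalg.norm(Pk-p,axis=1)-17,[657,45,288],loss="soft_l1")
    print("knob",len(Pk),s.x.round(1),np.abs(s.fun).mean().round(2))
    # anvil disc: boundary of non-dark points at 45
    a=ok&(np.hypot(X-594,Y-127)<75)&(abs(Z-45-dz)<4);Pa=W[a]
    print("anvil",len(Pa),cv2.minEnclosingCircle(Pa[:,:2].astype(np.float32)))
    b=ok&(np.hypot(X-590,Y-170)<150)&(abs(Z-30-dz)<4);m=cv2.morphologyEx(b.astype(np.uint8),cv2.MORPH_OPEN,np.ones((2,2)))
    nl,l,st,ce=cv2.connectedComponentsWithStats(m)
    keep=[i for i in range(1,nl) if st[i,4]>=15]
    Pb=W[np.isin(l,keep)];print("base",len(Pb),cv2.minAreaRect(Pb[:,:2].astype(np.float32)),[(W[l==i].mean(0).round(),st[i,4]) for i in keep])
E
python3 m2.py
python3 - <<'E'
from h import *
c=env.read_camera("top");save(c,"st.png",(160,130,400,310),3.3)
E
```

```text
top col 111 ((558.8323974609375, 256.17388916015625), 16.775854110717773) [558.8 255.8 304.2]
knob 109 [662.3  55.4 288. ] 1.65
anvil 440 ((588.8365478515625, 140.43161010742188), 64.853271484375)
base 279 ((476.33990478515625, 171.91522216796875), (319.31689453125, 137.16928100585938), 38.793182373046875) [(array([614., 218.,  95.]), np.int32(35)), (array([523., 214.,  35.]), np.int32(244))]
scene col 170 ((560.1505737304688, 253.9661865234375), 17.843435287475586) [561.7 254.5 307.1]
knob 196 [663.4  53.  290.1] 1.43
anvil 830 ((591.853515625, 137.6588897705078), 65.10965728759766)
base 1137 ((813.187255859375, 242.67019653320312), (632.7383422851562, 232.20843505859375), 12.404516220092773) [(array([562., 206.,  86.]), np.int32(23)), (array([591., 259.,  38.]), np.int32(971)), (array([657., 106.,  44.]), np.int32(103)), (array([636., 192.,  31.]), np.int32(40))]
```

View pics/st.png

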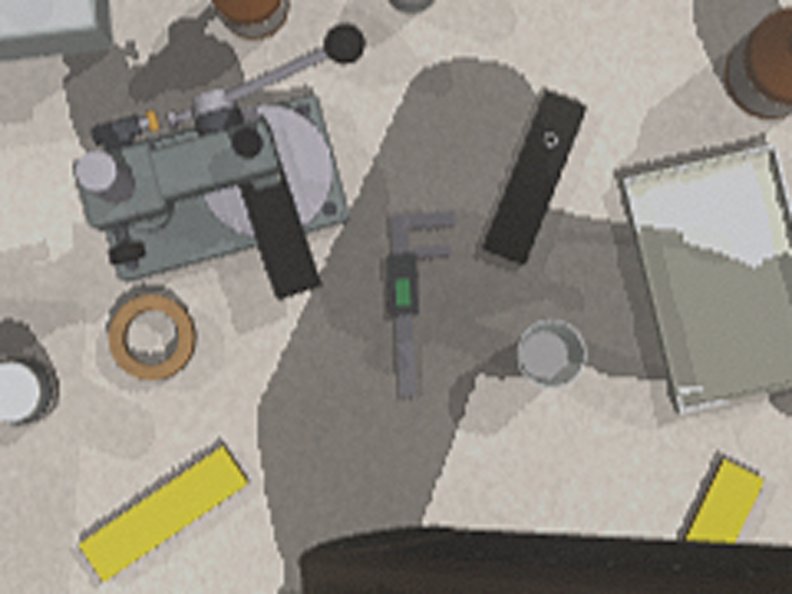

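The column, knob and anvil fits agree: tip ≈ (590,139), stand yaw ≈ 104.4°. I'll write a helper that turns waypoints into tool-frame shifts.

```bash
cat > plan.py <<'E'
# prints tool-frame cm shift & tool-z turn for world waypoints x,y,z,yaw (tool down), from the measured pose
import sys,json
from h import *
s=env.state(); p=np.array(s["eef_pos"]);Rt=R.from_euler('xyz',s["tcp_rot"])
print("at",p.round(1),np.round(s["tcp_rot"],3),"f",np.round(s["ft_force"],1),"open",round(s["opening"],2),"t",round(s["t"],2))
for w in json.loads(sys.argv[1]):
    Rn=R.from_euler('xyz',[np.pi,0,w[3]])
    print(w,"turn",(Rt.inv()*Rn).as_rotvec().round(3),"shift cm",(Rt.inv().apply(np.array(w[:3])-p)/10).round(2))
    p=np.array(w[:3]);Rt=Rn
E
python3 plan.py '[[410,-430,300,0.227],[500,-100,300,0.227],[509,119.6,300,0.316],[509,119.6,43,0.316]]'
```

```text
at [ 140.6 -609.   192.7] [ 3.141 -0.     0.227] f [ 1.1 -0.6  0.3] open 1.0 t 2.25
[410, -430, 300, 0.227] turn [ 0. -0. -0.] shift cm [ 30.28 -11.38 -10.73]
[500, -100, 300, 0.227] turn [0. 0. 0.] shift cm [ 16.2  -30.13  -0.  ]
[509, 119.6, 300, 0.316] turn [ 0.     0.    -0.089] shift cm [  5.82 -21.19  -0.  ]
[509, 119.6, 43, 0.316] turn [0. 0. 0.] shift cm [ 0.  -0.  25.7]
```

```bash
python3 -m inch '[[0,0,0,3.78,-1.42,-1.34,-1],[0,0,0,3.78,-1.42,-1.34,-1],[0,0,0,3.78,-1.42,-1.34,-1],[0,0,0,3.78,-1.42,-1.34,-1],[0,0,0,3.78,-1.42,-1.34,-1],[0,0,0,3.78,-1.42,-1.34,-1],[0,0,0,3.78,-1.42,-1.34,-1],[0,0,0,3.78,-1.42,-1.34,-1],[0,0,0,2,-3.8,0,-1],[0,0,0,2,-3.8,0,-1],[0,0,0,2,-3.8,0,-1],[0,0,0,2,-3.8,0,-1],[0,0,0,2,-3.8,0,-1],[0,0,0,2,-3.8,0,-1],[0,0,0,2,-3.8,0,-1],[0,0,0,2,-3.8,0,-1],[0,0,0,0,0,0,-1]]'; python3 plan.py '[[509,119.6,200,0.316],[509,119.6,43,0.316]]'
```

```text
t: 4.38
eef_pos: [497.5, -96.0, 300.0]
tcp_rot: [3.142, -0.0, 0.23]
ft_force: [-0.3, 1.0, -0.0]
opening: 1.0
grip_force: 0.0
at [497.5 -96.  300. ] [ 3.142 -0.     0.23 ] f [-0.3  1.  -0. ] open 1.0 t 4.38
[509, 119.6, 200, 0.316] turn [ 0.    -0.    -0.086] shift cm [  6.03 -20.73  10.  ]
[509, 119.6, 43, 0.316] turn [0. 0. 0.] shift cm [ 0.  -0.  15.7]
```

```bash
python3 -m inch '[[0,0,-0.086,0,0,0,-1],[0,0,0,0.7,-3.5,0.5,-1],[0,0,0,0.7,-3.5,1,-1],[0,0,0,0.7,-3.5,1.5,-1],[0,0,0,0.7,-3.5,2,-1],[0,0,0,0.7,-3.6,2.5,-1],[0,0,0,0.7,-3.6,2.5,-1],[0,0,0,0,0,3,-1],[0,0,0,0,0,3,-1],[0,0,0,0,0,0,-1]]'; python3 plan.py '[[509,119.6,43,0.316]]'
python3 - <<'E'
from h import *
c=env.read_camera("wrist");save(c,"w1.png",s=1.2)
print(c["position"],c["orientation"],c["fx"])
for t in("tested","foot","tape"):
    print(t,[(toW(c,r["centre"]).round(1),round(r["score"],2)) for r in env.find_in(c,t)])
E
```

```text
t: 5.62
eef_pos: [471.3, 115.8, 138.5]
tcp_rot: [-3.141, 0.003, 0.312]
ft_force: [0.0, 0.5, 0.4]
opening: 0.998
grip_force: 0.0
at [471.3 115.8 138.5] [-3.141e+00  3.000e-03  3.120e-01] f [0.  0.5 0.4] open 1.0 t 5.62
[509, 119.6, 43, 0.316] turn [-0.001  0.003 -0.004] shift cm [3.74 0.8  9.54]
[539.89032834 137.55543618 330.48809716] [ 2.88080747e+00  7.48127016e-04 -1.25821291e+00] 325.19226210127806
tested [(array([291.2, 177.6,  15.9]), 0.82), (array([525.9, 121.8,  63.4]), 0.65)]
foot []
tape [(array([431.9, 248.7,  23.6]), 0.56)]
```

View pics/w1.png

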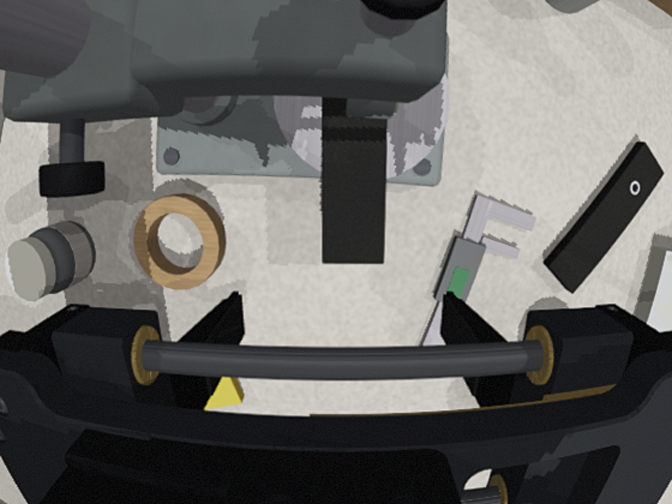

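The wrist view shows the tested bar straight ahead (px 353,190), with the camera side of the gripper facing the stand's head. To be safe I'll half-turn the gripper so that side faces away from the stand.

```bash
python3 -m inch '[[0,0,-0.18,0,0,0,-1],[0,0,-0.18,0,0,0,-1],[0,0,-0.18,0,0,0,-1],[0,0,-0.18,0,0,0,-1],[0,0,-0.18,0,0,0,-1],[0,0,-0.18,0,0,0,-1],[0,0,-0.18,0,0,0,-1],[0,0,-0.18,0,0,0,-1],[0,0,-0.18,0,0,0,-1],[0,0,-0.18,0,0,0,-1],[0,0,-0.18,0,0,0,-1],[0,0,-0.18,0,0,0,-1],[0,0,-0.18,0,0,0,-1],[0,0,-0.18,0,0,0,-1],[0,0,-0.18,0,0,0,-1],[0,0,-0.18,0,0,0,-1],[0,0,-0.18,0,0,0,-1],[0,0,-0.08,0,0,0,-1],[0,0,0,0,0,0,-1]]'; python3 plan.py '[[507,119.6,138,3.4576],[507,119.6,43,3.4576]]'
python3 - <<'E'
from h import *
print(env.state()["joints"].round(2))
for n in("top","scene"):
    c=env.read_camera(n);W=cloud(c)
    for r in env.trace(c,"tested")[:3]:
        mk=r["mask"]&(c["depth"]>0);P=W[mk];P=P[abs(P[:,2]-61)<5]
        if len(P)<30: continue
        print(n,len(P),cv2.minAreaRect(P[:,:2].astype(np.float32)))
E
```

```text
t: 8.2
eef_pos: [472.4, 116.4, 140.8]
tcp_rot: [-3.141, 0.002, -2.831]
ft_force: [-0.6, -0.1, -0.5]
opening: 0.999
grip_force: 0.0
at [472.4 116.4 140.8] [-3.141e+00  2.000e-03 -2.831e+00] f [-0.6 -0.1 -0.5] open 1.0 t 8.2
[507, 119.6, 138, 3.4576] turn [-0.     0.002 -0.006] shift cm [-3.39 -0.75  0.28]
[507, 119.6, 43, 3.4576] turn [0. 0. 0.] shift cm [ 0.  -0.   9.5]
[ 0.11  0.36  1.95 -0.    0.82 -1.78]
top 50 ((563.2776489257812, 138.1587371826172), (41.43887710571289, 16.519168853759766), 88.3802261352539)
scene 315 ((552.69189453125, 131.95266723632812), (171.43333435058594, 45.151885986328125), 17.55320930480957)
```

```bash
python3 -m inch '[[0,0,0,-1.7,-0.3,0.3,-1],[0,0,0,-1.7,-0.3,0.2,-1],[0,0,0,0,0,3,-1],[0,0,0,0,0,3,-1],[0,0,0,0,0,3,-1],[0,0,0,0,0,0.2,-1],[0,0,0,0,0,0,-1],[0,0,0,0,0,0,1],[0,0,0,0,0,0,1],[0,0,0,0,0,0,1],[0,0,0,0,0,0,1],[0,0,0,0,0,0,1],[0,0,0,0,0,0,1]]'; python3 plan.py '[]'
```

```text
t: 10.02
eef_pos: [506.1, 121.2, 42.8]
tcp_rot: [-3.142, -0.0, -2.83]
ft_force: [-1.4, 0.5, -0.2]
opening: 0.428
grip_force: 0.0
at [506.1 121.2  42.8] [-3.142 -0.    -2.83 ] f [-1.4  0.5 -0.2] open 0.43 t 10.03
```

```bash
python3 -m inch '[[0,0,0,0,0,0,1],[0,0,0,0,0,0,1],[0,0,0,0,0,0,1]]'
python3 - <<'E'
from h import *
c=env.read_camera("wrist");save(c,"w2.png")
E
```

```text
t: 10.4
eef_pos: [506.1, 121.2, 42.8]
tcp_rot: [-3.142, -0.0, -2.83]
ft_force: [-0.3, 0.9, 0.7]
opening: 0.112
grip_force: 0.0
```

View pics/w2.png

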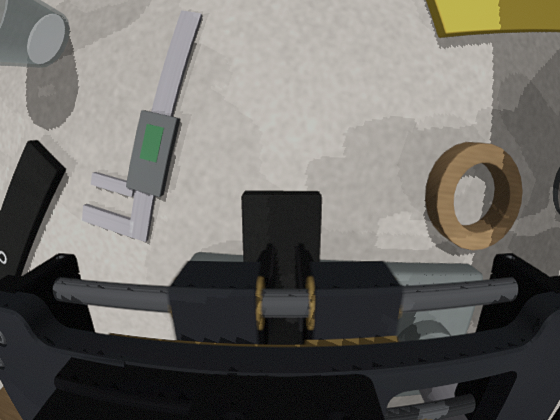

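Run:
```python
from h import *
print(env.state()["opening"])
b=env.read_camera("scene");save(b,"s2.png",(230,180,400,320),4)
c=env.read_camera("wrist");Rw=Rc(c)
p=Rw.T@(np.array(env.state()["eef_pos"])-np.array(c["position"]));th=np.arctan2(np.hypot(*p[:2]),p[2]);q=p[:2]/np.hypot(*p[:2])*th*c["fx"]+[c["cx"],c["cy"]]
print("tcp px",q,p)
```

```text
0.06667672661537961
tcp px [285.20391138 248.78331402] [1.71485003e-01 2.01076196e+01 2.04027796e+02]
```

View pics/s2.png

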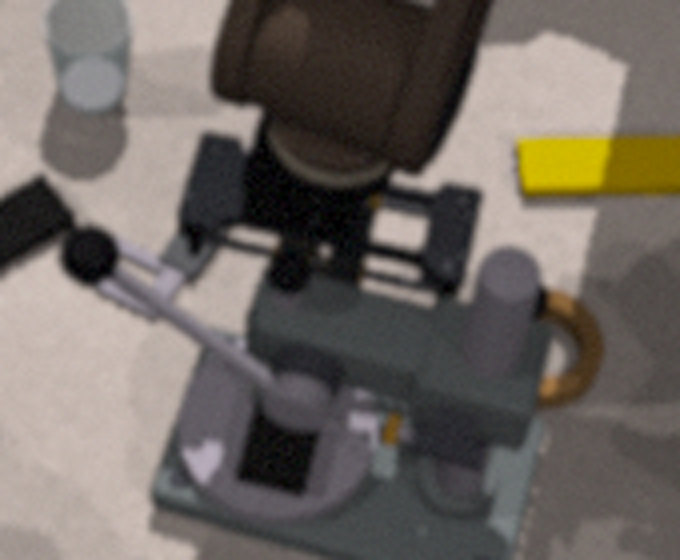

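Run:
```python
from h import *
c=env.read_camera("wrist");v,u=np.mgrid[:420,:560]
dx,dy=u-c["cx"],v-c["cy"];r=np.hypot(dx,dy);th=r/c["fx"];d=c["depth"];k=np.tan(th)/np.maximum(r,1e-6)*d
W=np.stack([dx*k,dy*k,d],-1)@Rc(c).T+np.array(c["position"])
print(np.array(env.state()["opening"]),"z map cols 235..335 step 8")
for y in range(185,285,7): print(y,W[y,235:336:8,2].round().astype(int), W[y,285,:2].round())
save(c,"w3.png",(200,170,370,297),4)
```

```text
0.005758289391775318 z map cols 235..335 step 8
185 [1 0 0 0 0 0 0 0 0 0 1 0 2] [474. 111.]
192 [ 0  1 55 52 52 53 53 52 52 53 53  0  0] [470. 109.]
199 [ 0 60 61 59 60 59 60 60 61 61 60  0 -1] [472. 110.]
206 [ 1 60 59 60 61 59 59 60 60 60 60  0 -1] [476. 111.]
213 [ 1 60 59 60 60 61 60 61 60 60 60 -1 -1] [480. 113.]
220 [-1 60 60 61 61 61 62 59 60 61 60  0  0] [484. 114.]
227 [-2 61 61 60 60 61 60 61 60 61 60  0  0] [487. 115.]
234 [-1 61 60 60 61 59 61 60 59 59 61  1  0] [492. 116.]
241 [ 1 60 60 60 59 60 60 61 60 60 60 -1 -1] [496. 118.]
248 [ 0 60 61 60 61 72 69 74 59 60 59  0  0] [500. 119.]
255 [ 7 60 60 61 61 83 72 83 82 60 60  0  1] [504. 120.]
262 [148 149 147 148 148 149  73  92 148 148 148 149 149] [508. 122.]
269 [153 152 153 153 153 154  74 100 154 153 153 154 155] [512. 123.]
276 [159 158 157 157 157 158  75 108 158 157 157 157 158] [516. 124.]
283 [162 163 162 162 161 161  76 159 162 162 163 162 162] [438.  99.]
```

View pics/w3.png

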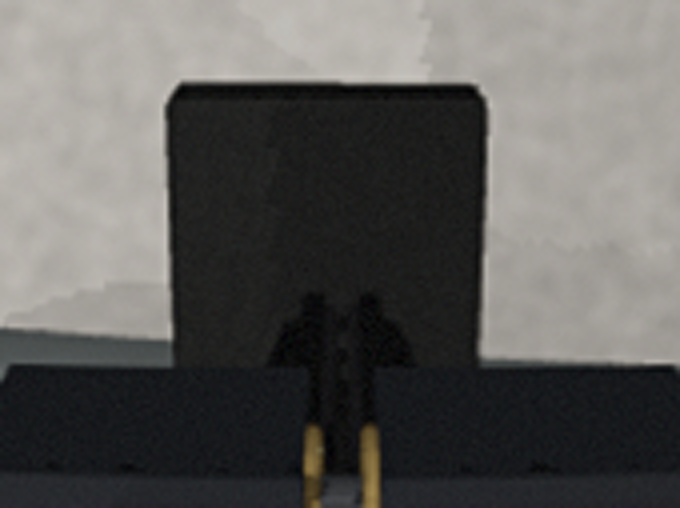

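The shut fingertips sit at z≈68–70, over the bar top at 60. The real tips are therefore about 25 mm higher than the reported TCP. I'll open, go lower and retry.

```bash
python3 -m inch '[[0,0,0,0,0,0,-1],[0,0,0,0,0,0,-1],[0,0,0,0,0,0,-1],[0,0,0,0,0,0,-1],[0,0,0,0,0,0,-1],[0,0,0,0,0,0,-1],[0,0,0,0,0,0,-1],[0,0,0,0,0,0,-1],[0,0,0,0,0,0,-1],[0,0,0,0,0,0,-1]]'; python3 -m inch '[[0,0,0,0,0,1.2,-1],[0,0,0,0,0,1.2,-1],[0,0,0,0,0,0,1],[0,0,0,0,0,0,1],[0,0,0,0,0,0,1],[0,0,0,0,0,0,1],[0,0,0,0,0,0,1],[0,0,0,0,0,0,1],[0,0,0,0,0,0,1],[0,0,0,0,0,0,1]]'
```

```text
t: 11.85
eef_pos: [506.2, 121.2, 42.8]
tcp_rot: [-3.142, -0.0, -2.83]
ft_force: [-0.6, -0.6, -0.6]
opening: 0.978
grip_force: 0.0
t: 13.1
eef_pos: [506.2, 121.2, 18.9]
tcp_rot: [-3.141, 0.0, -2.83]
ft_force: [-1.1, -0.2, 3.9]
opening: 0.473
grip_force: 29.7
```

```bash
python3 -m inch '[[0,0,0,0,0,-0.3,1],[0,0,0,0,0,-0.3,1],[0,0,0,0,-1,0,1],[0,0,0,0,-2,0,1],[0,0,0,0,-2.5,0,1],[0,0,0,0,-2.5,0,1],[0,0,0,0,-2.5,0,1],[0,0,0,0,-2.5,0,1],[0,0,0,0,-1.5,0,1],[0,0,0,0,-1,-1.5,1],[0,0,0,0,0,-3,1],[0,0,0,0,0,-3,1],[0,0,0,0,0,-3,1],[0,0,0,0,0,0,1]]'
python3 - <<'E'
from h import *
for n in("top","scene"):
    c=env.read_camera(n);W=cloud(c)
    for r in env.trace(c,"tested")[:3]:
        P=W[r["mask"]&(c["depth"]>0)];print(n,r["score"],len(P),P.mean(0).round(),P.min(0).round(),P.max(0).round(),cv2.minAreaRect(P[:,:2].astype(np.float32)))
save(c,"s3.png",(180,100,460,310),2.8)
E
python3 plan.py '[[430,-324,150,3.35]]'
```

```text
t: 14.85
eef_pos: [554.4, -26.9, 131.4]
tcp_rot: [-3.14, 0.003, -2.831]
ft_force: [-0.4, 0.4, -2.3]
opening: 0.471
grip_force: 29.7
top 0.85 693 [ 217. -281.   14.] [ 138. -333.    3.] [ 297. -228.   24.] ((217.06765747070312, -281.8006286621094), (44.615501403808594, 169.4852752685547), 63.33608627319336)
top 0.45 163 [664.   3. 176.] [596. -26.  -2.] [692.  29. 445.] ((647.2188110351562, 6.1427001953125), (52.739105224609375, 96.51107788085938), 81.97280883789062)
scene 0.7 973 [264. 246.  15.] [191. 164.  -3.] [326. 326.  26.] ((257.446533203125, 245.87075805664062), (55.623321533203125, 179.81680297851562), 34.02482604980469)
scene 0.65 848 [617. -11. 171.] [522. -54.  -1.] [686.  30. 180.] ((601.0377807617188, -13.706886291503906), (170.12998962402344, 44.94502639770508), 16.928369522094727)
scene 0.62 146 [ 167. -256.   17.] [ 133. -281.   10.] [ 191. -231.   29.] ((167.02285766601562, -256.2761535644531), (47.4997673034668, 54.11940383911133), 60.43703842163086)
at [553.  -26.4 128.5] [ 3.141e+00 -2.000e-03 -2.831e+00] f [-0.2 -0.2 -2. ] open 0.47 t 15.05
[430, -324, 150, 3.35] turn [ 0.001 -0.002  0.103] shift cm [ 20.82 -24.56  -2.13]
```

View pics/s3.png

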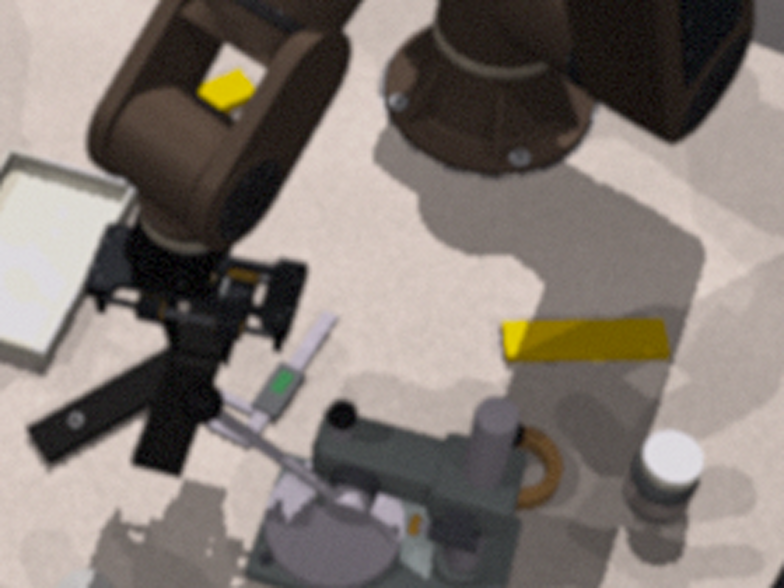

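```bash
python3 -m inch '[[0,0,0.103,0,0,0,1],[0,0,0,1.5,-2,0,1],[0,0,0,2.5,-3.7,0,1],[0,0,0,2.5,-3.7,0,1],[0,0,0,2.5,-3.7,0,1],[0,0,0,2.5,-3.7,0,1],[0,0,0,2.5,-3.7,0,1],[0,0,0,2.5,-3.7,0,1],[0,0,0,1.3,-2.3,0,1],[0,0,0,0,0,0,1],[0,0,0,0,0,0,1]]'; python3 plan.py '[[433,-323,30,3.35],[433,-323,-17,3.35]]'
```

```text
t: 16.42
eef_pos: [434.0, -321.7, 129.0]
tcp_rot: [3.14, -0.001, -2.933]
ft_force: [-0.3, 0.6, -2.4]
opening: 0.469
grip_force: 29.7
at [ 434.  -321.7  129. ] [ 3.140e+00 -1.000e-03 -2.933e+00] f [-0.3  0.6 -2.4] open 0.47 t 16.43
[433, -323, 30, 3.35] turn [ 0.001 -0.001 -0.   ] shift cm [ 0.12 -0.12  9.9 ]
[433, -323, -17, 3.35] turn [0. 0. 0.] shift cm [ 0.  -0.   4.7]
```

```bash
python3 -m inch '[[0,0,0,0.1,-0.1,3.3,1],[0,0,0,0,0,3.3,1],[0,0,0,0,0,3.3,1],[0,0,0,0,0,2,1],[0,0,0,0,0,1.5,1],[0,0,0,0,0,0.6,1],[0,0,0,0,0,0.3,1],[0,0,0,0,0,0,1]]'
```

```text
t: 17.42
eef_pos: [433.7, -323.7, -12.8]
tcp_rot: [-3.141, 0.0, -2.933]
ft_force: [-0.1, -0.7, -1.4]
opening: 0.473
grip_force: 29.7
```

```bash
python3 -m inch '[[0,0,0,0,0,0.3,1],[0,0,0,0,0,0.3,1],[0,0,0,0,0,0,1]]'; python3 -m inch '[[0,0,0,0,0,0,0.2],[0,0,0,0,0,0,0.0],[0,0,0,0,0,0,-0.5],[0,0,0,0,0,0,-1],[0,0,0,0,0,0,-1],[0,0,0,0,0,0,-1],[0,0,0,0,0,-2,-1],[0,0,0,0,0,-4,-1],[0,0,0,0,0,-5,-1],[0,0,0,0,0,-5,-1],[0,0,0,0,0,0,-1]]'
python3 - <<'E'
from h import *
for n in("top","scene"):
    c=env.read_camera(n);W=cloud(c)
    for t in("tested","specimen","tray","mark"):
      for r in env.trace(c,t)[:3]:
        mk=r["mask"]&(c["depth"]>0)
        if t!="tray": mk=cv2.erode(mk.astype(np.uint8),np.ones((3,3)))>0
        P=W[mk]
        if len(P)<20 or c["img"][mk].mean(0)[0]>110 and t!="tray" or r["score"]<.4: continue
        print(n,t,round(r["score"],2),len(P),P.mean(0).round(1),P[:,2].std().round(1),cv2.minAreaRect(P[:,:2].astype(np.float32)))
E
python3 plan.py '[]'
```

```text
t: 17.8
eef_pos: [433.7, -323.8, -17.8]
tcp_rot: [-3.14, 0.001, -2.933]
ft_force: [-3.1, 1.7, 17.2]
opening: 0.469
grip_force: 39.5
t: 19.18
eef_pos: [434.7, -324.8, 144.5]
tcp_rot: [-3.136, 0.004, -2.933]
ft_force: [-0.1, 0.5, -1.0]
opening: 1.0
grip_force: 0.0
top tested 0.65 329 [ 516.5 -306.1   17.8] 3.4 ((515.7560424804688, -306.04510498046875), (89.3849105834961, 40.56399917602539), 10.683135032653809)
top tested 0.57 445 [748.5 147.9 105.5] 32.4 ((755.2029418945312, 150.24928283691406), (59.08198928833008, 65.36529541015625), 20.97319221496582)
top specimen 0.6 563 [ 581.7 -123.1   14.1] 3.5 ((582.2742309570312, -123.52265930175781), (38.35630416870117, 164.6685028076172), 67.1606216430664)
top tray 0.45 921 [ 671.5 -346.   122.5] 48.2 ((683.009765625, -355.11834716796875), (97.44113159179688, 84.96849060058594), 32.449459075927734)
top mark 0.76 518 [ 581.1 -121.8   14.1] 3.5 ((581.642822265625, -121.57678985595703), (37.34300231933594, 161.519287109375), 67.4822769165039)
scene tested 0.79 642 [ 486.6 -311.9   20.9] 2.8 ((483.464599609375, -314.17962646484375), (171.38128662109375, 45.0931510925293), 10.559652328491211)
scene specimen 0.72 467 [649.3 123.1 239.9] 45.9 ((647.6477661132812, 129.78211975097656), (23.13157081604004, 174.47654724121094), 14.516451835632324)
scene specimen 0.66 712 [ 587.5 -123.5   17. ] 2.8 ((585.1150512695312, -123.99881744384766), (43.58992385864258, 163.74493408203125), 67.50822448730469)
scene tray 0.94 2717 [ 481.  -314.2   10.5] 7.7 ((472.78741455078125, -320.18212890625), (256.85198974609375, 172.6136474609375), 12.044597625732422)
scene mark 0.73 706 [ 586.8 -123.6   17.1] 2.8 ((584.9937744140625, -124.18544006347656), (44.16331481933594, 163.64962768554688), 67.56453704833984)
at [ 433.3 -323.5  140.2] [ 3.141e+00 -1.000e-03 -2.933e+00] f [ 0.1 -0.8 -1.1] open 1.0 t 19.68
```

The tested bar lies flat at the centre of the tray. Next, the ring position on the fresh bar, while moving the arm over it.

```bash
cat > ring.py <<'E'
from h import *
def ring(n,zlo=-99,zhi=400):
    c=env.read_camera(n);W=cloud(c)
    for r in env.trace(c,"specimen")[:3]+env.trace(c,"mark")[:3]:
        mk=r["mask"]&(c["depth"]>0);g=c["img"].max(-1).astype(float)
        if r["score"]<.4 or mk.sum()<150 or np.median(c["img"][mk])>75: continue
        e=cv2.erode(cv2.morphologyEx(mk.astype(np.uint8),cv2.MORPH_CLOSE,np.ones((7,7))),np.ones((5,5)))>0
        w=np.where(e,np.maximum(g-np.median(g[mk])-30,0),0)
        # keep the brightest blob
        nl,l,st,ce=cv2.connectedComponentsWithStats(cv2.dilate((w>0).astype(np.uint8),np.ones((3,3))))
        if nl<2: print(n,"no ring");continue
        i=1+np.argmax([w[l==j].sum() for j in range(1,nl)]);w=w*(l==i)
        v,u=np.mgrid[:420,:560];uc,vc=(w*u).sum()/w.sum(),(w*v).sum()/w.sum()
        P=W[e];z=np.median(P[:,2]);P=W[mk];P=P[abs(P[:,2]-z)<6]
        ray=Rc(c)@[(uc-c["cx"])/c["fx"],(vc-c["cy"])/c["fy"],1];C=np.array(c["position"]);X=C+ray*(z-C[2])/ray[2]
        q=cv2.minAreaRect(P[:,:2].astype(np.float32))
        print(n,"ring",X.round(1),"px",uc.round(1),vc.round(1),"npx",(w>0).sum(),"bar",np.round(q[0],1),np.round(q[1],1),round(q[2],1))
if __name__=="__main__":
    ring("top");ring("scene")
E
python3 ring.py
python3 -m inch '[[0,0,0.151,0,0,-0.5,-1],[0,0,0.151,0,0,0,-1],[0,0,0.151,0,0,0,-1],[0,0,0.151,0,0,0,-1],[0,0,0,-0.3,3,0,-1],[0,0,0,-0.3,3.5,0,-1],[0,0,0,-0.3,3.5,0,-1],[0,0,0,-0.3,3.5,0,-1],[0,0,0,-0.3,3.5,0,-1],[0,0,0,-0.3,3.5,0,-1],[0,0,0,-0.4,3.5,0,-1],[0,0,0,0,0,0,-1]]'; python3 plan.py '[[546.8,-108.1,60,2.747],[546.8,-108.1,-18,2.747]]'
```

```text
top ring [ 616.6 -140.1   14.2] px 326.6 172.4 npx 8 bar [ 582.3 -123.1] [ 44.9 168.6] 67.2
top ring [ 616.6 -140.    14.3] px 326.6 172.4 npx 8 bar [ 583.3 -123.5] [ 44.9 170.2] 67.4
scene ring [ 618.4 -140.3   17. ] px 207.3 249.0 npx 8 bar [ 582.9 -125.8] [ 50.6 171.1] 66.9
scene ring [ 618.7 -140.3   16.9] px 207.2 249.1 npx 10 bar [ 583.4 -126. ] [ 50.6 170.1] 66.9
t: 21.48
eef_pos: [547.0, -109.0, 145.8]
tcp_rot: [3.142, 0.0, 2.748]
ft_force: [0.1, -0.9, -0.7]
opening: 1.001
grip_force: 0.0
at [ 547.  -109.   145.8] [3.142 0.    2.748] f [ 0.1 -0.9 -0.7] open 1.0 t 21.48
[546.8, -108.1, 60, 2.747] turn [0.    0.    0.001] shift cm [0.05 0.08 8.58]
[546.8, -108.1, -18, 2.747] turn [0. 0. 0.] shift cm [ 0.  -0.   7.8]
```

```bash
python3 - <<'E'
from h import *
c=env.read_camera("scene");W=cloud(c)
for r in env.trace(c,"caliper")[:2]:
    P=W[r["mask"]&(c["depth"]>0)];P=P[P[:,2]<30];print(r["score"],P.mean(0).round(),P[P[:,1]<-5][:,:2].min(0),P[P[:,1]<-5][:,:2].max(0))
E
python3 -m inch '[[0,0,0,0.05,0.05,2.8,-0.35],[0,0,0,0,0,2.8,-0.35],[0,0,0,0,0,2.8,-0.35],[0,0,0,0,0,2.8,-0.35],[0,0,0,0,0,0,-0.35]]'
```

```text
0.71 [462.   7.  10.] [457.38256744 -23.87605308] [553.17525205  -5.33803743]
0.35 [ 498. -311.   20.] [ 417.69613251 -347.75358929] [ 568.00666467 -277.90160741]
t: 22.2
eef_pos: [544.7, -110.7, 32.5]
tcp_rot: [-3.141, -0.003, 2.745]
ft_force: [0.2, 0.2, 0.5]
opening: 0.677
grip_force: 0.0
```

```bash
python3 -m inch '[[0,0,0,-0.2,0.2,2.5,-0.35],[0,0,0,0,0,1.8,-0.35],[0,0,0,0,0,0.7,-0.35],[0,0,0,0,0,0,-0.35]]';python3 -m inch '[[0,0,0,0,0,0,1],[0,0,0,0,0,0,1],[0,0,0,0,0,0,1],[0,0,0,0,0,0,1],[0,0,0,0,0,0,1],[0,0,0,0,0,0,1]]'
```

```text
t: 22.7
eef_pos: [548.8, -109.3, -15.6]
tcp_rot: [-3.142, 0.0, 2.745]
ft_force: [-0.5, 0.6, 0.1]
opening: 0.678
grip_force: 0.0
t: 23.45
eef_pos: [548.9, -109.0, -15.6]
tcp_rot: [-3.142, 0.001, 2.746]
ft_force: [-1.5, -0.7, 6.6]
opening: 0.468
grip_force: 30.0
```

```bash
python3 -m inch '[[0,0,0,0,0,-1,1],[0,0,0,0,0,-2,1],[0,0,0,0,0,-2.5,1],[0,0,0,0,0,-2.5,1],[0,0,-0.16,0,0,0,1],[0,0,-0.16,0,0,0,1],[0,0,-0.16,0,0,0,1],[0,0,-0.167,0,0,0,1],[0,0,0,-0.8,2.5,0,1],[0,0,0,-0.9,3,0,1],[0,0,0,-0.9,3.5,0,1],[0,0,0,0,0,0,1],[0,0,0,0,0,0,1]]'; python3 ring.py; python3 plan.py '[]'
```

```text
t: 25.08
eef_pos: [551.5, -15.6, 64.1]
tcp_rot: [-3.141, 0.0, -2.89]
ft_force: [-0.7, -0.2, -0.7]
opening: 0.468
grip_force: 30.0
scene ring [626.8   2.4  96.4] px 246.6 262.0 npx 28 bar [604.4  -4.7] [141.5  46.5] 14.9
scene ring [626.8   2.4  96.6] px 246.6 262.0 npx 28 bar [596.1  -5.1] [157.7  45.2] 12.8
at [551.4 -15.9  63.8] [-3.142 -0.    -2.891] f [-0.4 -0.2 -0.9] open 0.47 t 25.38
```

Run:
```python
from h import *
for n,z in(("top",94.),("scene",96.5)):
    c=env.read_camera(n);C=np.array(c["position"]);Rr=Rc(c)
    p=Rr.T@(np.array([625,3,z])-C);u0,v0=p[0]/p[2]*c["fx"]+c["cx"],p[1]/p[2]*c["fy"]+c["cy"]
    g=c["img"].max(-1);u,v=int(u0),int(v0);print(n,u0.round(1),v0.round(1));print(g[v-7:v+8,u-8:u+9])
```

```text
top 282.9 166.9
[[ 55  52  50  47  49  48  52  49  50  49  51  53  52  45  75 131 130]
 [ 61  59  58  45  46  50  47  48  49  54  51  49  47  44  66 132 130]
 [ 68  66  62  53  55  52  52  50  49  52  48  46  50  46  48 133 132]
 [ 68  70  59  50  59  57  59  58  56  53  55  56  52  51  44  97 118]
 [ 67  72  47  48  65  69  66  63  65  63  61  61  59  62  57  57  80]
 [ 67  75  48  60  72  66  69  66  68  69  68  69  67  67  61  62  57]
 [ 65  68  47  64  73  70  70  72  67  74  67  72  66  67  70  69  70]
 [ 71  66  45  75  75  73  73  72  75  73  72  74  74  75  76  70  73]
 [ 70  61  51  74  75  78  78  75  77  74  76  75  75  74  75  75  70]
 [ 68  59  55  78  78  83  81  80  80  76  77  76  78  78  75  78  79]
 [ 74  48  57  76  74  80  77  79  80  76  80  81  82  83  80  79  80]
 [ 70  47  56  80  80  83  84  83  82  85  78  82  82  81  82  81  81]
 [ 68  50  64  83  79  79  86  83  84  84  85  85  84  82  85  82  87]
 [ 63  45  72  85  83  82  84  88  85  85  85  86  87  84  86  87  83]
 [ 63  44  64  87  88  86  85  90  90  90  89  86  89  87  85  86  87]]
scene 247.1 261.5

[... 365 characters left out ...]
 23  13  19  24  38  48  43  38  22  16  16  13  13  13  27]
 [ 93  42  16  21  33  48  63  67  67  62  46  28  23  18  24  15  16]
 [ 64  21  15  21  56  76  77  66  74  89  65  34  21  22  18  18  20]
 [ 39  19  12  32  67  92  82  56  73  95  78  39  15  21  18  18  20]
 [ 28  21  23  24  55  87  75  60  77  90  68  33  15  20  13  21  33]
 [ 23  17  25  19  42  60  70  68  75  71  55  25  19  25  20  22  47]
 [ 13  19  19  18  28  33  44  54  61  49  36  23  19  19   7  27  66]
 [ 15  19  20  21  17  19  24  33  37  25  23  13  19  18  23  40  79]
 [ 16   7  27  12  15  19  23  22  20  21  16  19  16  19  19  51  91]
 [ 25  22  24  26  19  16  21  11  18  24  25  17  20  22  31  68 104]]
```

Ring seen clearly in the scene view at px (246,262), and the bar is level. Now lower and slide it in from the front.

```bash
python3 -m inch '[[0,0,0,0,0,1.5,1],[0,0,0,0,0,1.5,1],[0,0,0,0.1,2,0,1],[0,0,0,0,2,0,1],[0,0,0,0,2,0,1],[0,0,0,0,2,0,1],[0,0,0,0,2,0,1],[0,0,0,0,2,0,1],[0,0,0,0,1.5,0,1],[0,0,0,0,0.5,0,1],[0,0,0,0,0,0,1]]'; python3 plan.py '[[516.3,120,34,3.393]]'
```

```text
t: 26.85
eef_pos: [515.7, 120.2, 33.8]
tcp_rot: [-3.141, -0.0, -2.89]
ft_force: [0.2, 0.7, -1.8]
opening: 0.468
grip_force: 30.0
at [515.7 120.2  33.8] [-3.141 -0.    -2.89 ] f [ 0.2  0.7 -1.8] open 0.47 t 26.85
[516.3, 120, 34, 3.393] turn [-0. -0.  0.] shift cm [-0.05 -0.04 -0.02]
```

```bash
python3 -m inch '[[0,0,0,0,0,0.2,1],[0,0,0,0,0,0.15,1],[0,0,0,0,0,0,1]]'
python3 - <<'E'
from h import *
c=env.read_camera("scene");W=cloud(c)
save(c,"s4.png",(230,230,370,330),5)
for r in env.trace(c,"tested")[:4]+env.trace(c,"specimen")[:3]:
    mk=r["mask"]&(c["depth"]>0);P=W[mk];P=P[abs(P[:,2]-63)<8]
    if len(P)<40: continue
    a=np.array([.969,.249]);s=(P[:,:2]-[590.5,137.8])@a;q=(P[:,:2]-[590.5,137.8])@[-.249,.969]
    print(len(P),"z",np.median(P[:,2]),"along max",np.percentile(s,[95,99,100]).round(1),"lat",np.percentile(q[s>15],[1,50,99]).round(1),cv2.minAreaRect(P[:,:2].astype(np.float32)))
E
```

```text
t: 27.22
eef_pos: [515.7, 119.7, 30.1]
tcp_rot: [-3.142, -0.0, -2.891]
ft_force: [-0.1, 0.6, -1.9]
opening: 0.467
grip_force: 30.0
289 z 62.08282086125314 along max [45.8 46.8 47.5] lat [-23.1  -0.2  21.1] ((613.2882690429688, 142.82850646972656), (48.3246955871582, 44.76935577392578), 13.681736946105957)
```

View pics/s4.png

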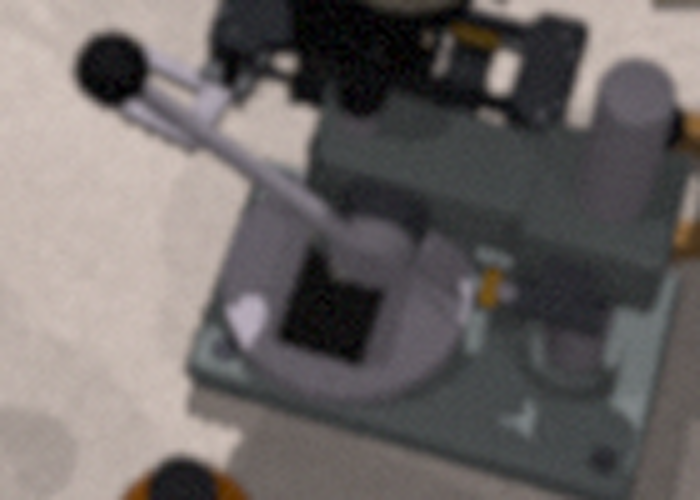

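```bash
python3 -m inch '[[0,0,0,0.1,0,0.05,1],[0,0,0,0,0,0,1],[0,0,0,0,0,0,0.05],[0,0,0,0,0,0,0],[0,0,0,0,0,0,-0.3],[0,0,0,0,0,0,-0.6],[0,0,0,0,0,0,-0.8],[0,0,0,0,0,0,-0.8],[0,0,0,0,0,0,-0.8]]'; python3 -m inch '[[0,0,0,0.2,0,-1,-0.8],[0,0,0,0.5,0,-2,-0.8],[0,0,0,1,0,-3,-0.8],[0,0,0,1,0,-4,1],[0,0,0,1,0,-5,1],[0,0,0,0,0,-5,1],[0,0,0,0,0,-5,1],[0,0,0,0,0,-3,1],[0,0,0,0,0,0,1]]'
cat > chk.py <<'E'
from h import *
for n,T in(("scene",[590.5,137.8]),("top",[588.8,140.2])):
  c=env.read_camera(n);W=cloud(c)
  for r in env.trace(c,"tested")[:4]+env.trace(c,"specimen")[:3]:
    mk=r["mask"]&(c["depth"]>0);P=W[mk];P=P[(abs(P[:,2]-61)<8)&(np.hypot(P[:,0]-560,P[:,1]-130)<140)]
    if len(P)<40: continue
    a=np.array([.969,.249]);d=P[:,:2]-T;s=d@a;q=d@[-.249,.969]
    print(n,len(P),"z",np.median(P[:,2]).round(1),"along",np.percentile(s,[0,1,99,100]).round(1),"lat",np.percentile(q,[1,50,99]).round(1),cv2.minAreaRect(P[:,:2].astype(np.float32)))
E
python3 chk.py; python3 plan.py '[]'
```

```text
t: 28.5
eef_pos: [514.7, 119.8, 29.8]
tcp_rot: [-3.141, 0.0, -2.89]
ft_force: [-0.0, 0.9, -0.3]
opening: 0.897
grip_force: 0.0
t: 29.62
eef_pos: [479.1, 110.7, 312.3]
tcp_rot: [-3.141, 0.004, -2.89]
ft_force: [0.2, -0.5, -0.5]
opening: 0.328
grip_force: 0.0
scene 360 z 61.9 along [-125.1 -123.8   45.4   46.3] lat [-22.3  -0.   21.6] ((552.4137573242188, 128.05279541015625), (171.2142791748047, 44.76393127441406), 13.85203742980957)
at [478.5 110.6 308.9] [ 3.141e+00 -2.000e-03 -2.890e+00] f [ 0.1 -0.2  0.1] open 0.07 t 29.93
```

Scene check: the bar spans −125 to +46 mm along its axis about the tip, lateral 0. That puts the ring within about 1 mm of the tip. Next is the lever.

```bash
python3 -m inch '[[0,0,0,0,0,-2,1],[0,0,0,-1.5,-1,-1,1],[0,0,0,-3,-1.8,0,1],[0,0,0,-3,-1.8,0,1],[0,0,0,-3,-1.8,0,1],[0,0,0,-3,-1.8,0,1],[0,0,0,-2,-1.2,0,1],[0,0,0,-1.1,-0.6,0,1],[0,0,0,0,0,0,1],[0,0,0,0,0,0,1]]'; python3 plan.py '[[664,55,300,3.393]]'
```

```text
t: 31.18
eef_pos: [663.9, 55.4, 339.9]
tcp_rot: [3.142, -0.0, -2.89]
ft_force: [-0.1, 0.3, -0.1]
opening: 0.005
grip_force: 0.0
at [663.9  55.4 339.9] [ 3.142 -0.    -2.89 ] f [-0.1  0.3 -0.1] open 0.0 t 31.18
[664, 55, 300, 3.393] turn [ 0. -0.  0.] shift cm [-0.   -0.04  3.99]
```

```bash
python3 -m inch '[[0,0,0,0,0,2,1],[0,0,0,0,0,2,1],[0,0,0,0,0,1,1],[0,0,0,0,0,0,1]]'; python3 -m inch '[[0,0,0,0,0,0.7,1],[0,0,0,0,0,0,1]]';python3 -m inch '[[0,0,0,0,-0.3,0.5,1],[0,0,0,0,0,0,1]]';python3 -m inch '[[0,0,0,0,-0.3,0.5,1],[0,0,0,0,0,0,1]]'
```

```text
t: 31.68
eef_pos: [664.1, 55.2, 289.8]
tcp_rot: [3.142, -0.0, -2.89]
ft_force: [0.3, -0.6, 0.2]
opening: 0.007
grip_force: 0.0
t: 31.92
eef_pos: [664.8, 55.0, 283.2]
tcp_rot: [-3.141, 0.001, -2.89]
ft_force: [0.6, 1.5, 2.0]
opening: 0.004
grip_force: 1.0
t: 32.17
eef_pos: [665.8, 51.1, 278.6]
tcp_rot: [-3.14, 0.002, -2.891]
ft_force: [1.2, -4.0, 6.3]
opening: 0.004
grip_force: 3.0
t: 32.42
eef_pos: [666.8, 47.6, 274.0]
tcp_rot: [-3.139, 0.002, -2.891]
ft_force: [1.5, -6.1, 8.1]
opening: 0.002
grip_force: 4.0
```

```bash
python3 -m inch '[[0,0,0,0,0,-1.3,1],[0,0,0,0,1.6,0,1],[0,0,0,0,0,0.8,1],[0,0,0,0,-0.3,0.4,1],[0,0,0,0,0,0,1]]'; python3 -m inch '[[0,0,0,0,-0.4,0.6,1],[0,0,0,0,0,0,1]]'
```

```text
t: 33.05
eef_pos: [662.6, 61.9, 272.9]
tcp_rot: [3.141, -0.001, -2.89]
ft_force: [-0.7, 1.7, 0.8]
opening: 0.001
grip_force: 0.9
t: 33.3
eef_pos: [663.8, 57.3, 267.4]
tcp_rot: [-3.141, -0.0, -2.891]
ft_force: [-0.3, 1.0, 3.0]
opening: 0.0
grip_force: 1.1
```

```bash
python3 -m inch '[[0,0,0,0,-0.45,0.7,1],[0,0,0,0,-0.4,0.7,1],[0,0,0,0,-0.35,0.7,1],[0,0,0,0,0,0,1]]'; python3 -m inch '[[0,0,0,0,-0.3,0.7,1],[0,0,0,0,-0.25,0.7,1],[0,0,0,0,0,0,1]]'
python3 - <<'E'
from h import *
from scipy.optimize import least_squares
c=env.read_camera("scene");save(c,"s5.png",(190,180,350,300),5)
E
```

```text
t: 33.8
eef_pos: [666.6, 46.1, 246.0]
tcp_rot: [3.141, -0.001, -2.891]
ft_force: [0.2, 0.4, 2.8]
opening: 0.006
grip_force: 1.3
t: 34.17
eef_pos: [668.0, 40.9, 232.0]
tcp_rot: [3.141, -0.001, -2.891]
ft_force: [0.3, 1.0, 2.9]
opening: 0.008
grip_force: 1.4
```

View pics/s5.png

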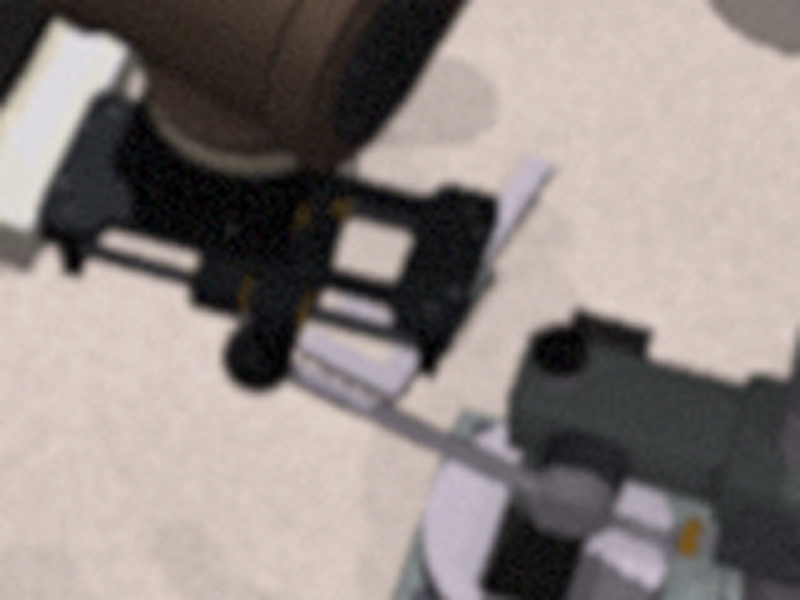

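The fingers bear on the rear of the knob and the lever is following. Continuing down through the catch.

```bash
python3 -m inch '[[0,0,0,0,-0.25,0.7,1],[0,0,0,0,-0.2,0.7,1],[0,0,0,0,0,0,1]]'; python3 -m inch '[[0,0,0,0,-0.15,0.7,1],[0,0,0,0,-0.1,0.5,1],[0,0,0,0,0,0,1]]'; python3 -m inch '[[0,0,0,0,-0.1,0.5,1],[0,0,0,0,0,0.3,1],[0,0,0,0,0,0,1]]'
```

```text
t: 34.6
eef_pos: [669.1, 36.5, 218.0]
tcp_rot: [3.141, -0.001, -2.891]
ft_force: [-1.1, 1.1, 3.7]
opening: 0.002
grip_force: 1.5
t: 34.98
eef_pos: [670.2, 34.2, 207.1]
tcp_rot: [-3.141, 0.001, -2.89]
ft_force: [0.3, 0.3, 7.9]
opening: 0.004
grip_force: 3.2
t: 35.35
eef_pos: [671.0, 33.1, 201.8]
tcp_rot: [-3.14, 0.004, -2.89]
ft_force: [-4.4, -1.4, 22.8]
opening: 0.001
grip_force: 9.7
```

```bash
python3 -m inch '[[0,0,0,0,-0.1,0.5,1],[0,0,0,0,0,0,1]]'; python3 -m inch '[[0,0,0,0,-0.05,0.5,1],[0,0,0,0,0,0,1]]'; python3 -m inch '[[0,0,0,0,0,0.4,1],[0,0,0,0,0,0,1]]'
```

```text
t: 35.6
eef_pos: [670.2, 32.3, 193.5]
tcp_rot: [3.142, -0.0, -2.89]
ft_force: [-1.1, 0.3, 0.9]
opening: 0.002
grip_force: 0.0
t: 35.85
eef_pos: [670.4, 31.7, 188.2]
tcp_rot: [-3.142, -0.001, -2.89]
ft_force: [-0.3, -1.1, 2.9]
opening: 0.007
grip_force: 1.0
t: 36.1
eef_pos: [670.1, 31.8, 183.9]
tcp_rot: [3.141, -0.001, -2.89]
ft_force: [-0.3, -0.1, -0.7]
opening: 0.008
grip_force: 0.0
```

```bash
python3 -m inch '[[0,0,0,0,0,-2,1],[0,0,0,0,0,-4,1],[0,0,0,0,0,-5,1],[0,0,0,0,0,-5,1],[0,0,0,3,1,-3,1],[0,0,0,4,1,0,1],[0,0,0,4,1,0,1],[0,0,0,4,0,0,1],[0,0,0,4,0,0,1],[0,0,0,0,0,0,1]]'
cat > knob.py <<'E'
from h import *
for n in("scene","top"):
  c=env.read_camera(n)
  W=cloud(c);g=c["img"].max(-1)
  for nm,p in(("down",[672.7,17.8,200]),("up",[663,54,303])):
    k=(np.linalg.norm(W-p,axis=-1)<25)&(c["depth"]>0)&(g<80)
    print(n,nm,k.sum(),W[k].mean(0).round() if k.any() else "")
  print([(toW(c,r["centre"]).round(),round(r["score"],2)) for r in env.find_in(c,"lever_knob")])
E
python3 knob.py; python3 chk.py
```

```text
t: 37.35
eef_pos: [477.2, 13.4, 375.4]
tcp_rot: [-3.141, 0.001, -2.891]
ft_force: [0.0, 0.7, 0.4]
opening: 0.005
grip_force: 0.0
scene down 125 [677.  21. 200.]
scene up 0 
[(array([650., 118., 195.]), 0.68)]
top down 93 [669.  20. 198.]
top up 0 
[(array([649.,  97., 193.]), 0.87), (array([ 666., -345.,  131.]), 0.42)]
scene 304 z 62.1 along [-122.1 -120.6   45.8   46.7] lat [-22.6  -0.9  21.3] ((554.140625, 128.53506469726562), (168.74769592285156, 44.48653030395508), 13.667819023132324)
scene 360 z 62.1 along [-125.4 -124.7   45.7   46.7] lat [-21.9   0.   21.5] ((552.3883666992188, 128.11318969726562), (172.29005432128906, 44.181400299072266), 13.797412872314453)
top 122 z 59.6 along [-53.5 -53.   38.8  39.1] lat [-22.6   2.9  20.3] ((582.6520385742188, 136.18807983398438), (32.04348373413086, 99.5315933227539), 79.86322784423828)
```

The knob is held down at the catch height with the arm well clear, and the bar is still aligned. Handing in.

```bash
python3 -c "
from cell import env
print(env.job_done())"
```

```text
the job is handed in; nothing more can be done
None
```

The job is handed in at about 38 s: the tested bar lies flat in the tray, the fresh bar's ring is within about 1 mm of the tip axis by camera, and the lever has stayed down in its catch; the hand-in gave no verdict, and the foot's force on the bar was not measured.

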